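# Crank the scan turntable round to its scanner

### The arm

A 7-joint arm with a two-finger parallel gripper is mounted at the origin on the work surface. World frame = base frame: x ahead of the robot, y to its left, z up, the work surface at z = 0. Lengths are in m, angles in degrees, forces in N, time in s.
With the tool pointing down it reaches from about 0.425 to 0.875 m from the base axis. Payload 4.7 kg.
Tool frame: the origin (TCP) lies midway between the tips of the shut fingers; the grasp point (between the pads) lies 19 mm behind it; z points along the fingers, x is the direction in which the jaws open and shut, and the axes are right-handed (so a half turn about z gives the same grasp; the last joint's range is limited). The gripper opens to 87 mm and grips with 3 to 60 N. Pads are 19 mm wide; open, the fingers measure 117 mm over their backs; the gripper's body (75 mm by 190 mm) begins 51 mm behind the grasp point.
Start: joints at [-71.442, 18.392, -4.016, 83.108, 1.295, 78.541, -3.26], TCP at [0.198, 0.619, 0.223] pointing down, gripper open.
Joint ranges: [-163.93, 163.93], [-17.29, 119.83], [-79.2, 71.16], [3.27, 140.29], [-89.18, 269.18], [5.43, 117.66], [-154.24, 154.24]. Speed limits (degrees/s): [147.25, 147.25, 180, 180, 180, 180, 180].

### API

Orientations are given as [roll, pitch, yaw] about the fixed x, y, z axes, in that order (R = Rz(yaw) Ry(pitch) Rx(roll)).
In Python, from cell import env gives the robot as it stands.
- The arm moves only by the tool carry_out, never from a script. Its argument "plan" is a list of rows, each an object with "grip": the closure, from 0 (fully open) to 1 (shut); "dp": the shift along the tool's x, y, z in m, a list of three; "rotation": the turn, a rotation vector about the tool's x, y, z in degrees, a list of three. In form: [{"grip": grip, "dp": [dx, dy, dz], "rotation": [wx, wy, wz]}, ...]. A call has 1 to 8 rows; each row shifts and turns the pose as measured when the row begins, along the tool's axes as they then stand; what a row does not reach is not made up. A row lasts 1/12 s, in which the tool goes at most 41.7 mm and 7.16 degrees, less where a joint would pass 70% of its speed; a pose out of reach is approached as far as the arm can. A call is refused whole if a number of a shift passes 0.0417 or a number of a turn 7.16, either way. A call with a gripper value outside its range is refused whole. The fingers move at their own pace and stop on an object; "force" is the grip in N (left out, the last holds). Time passes only in rows, so rows that do not move let the fingers close. It gives the time, the measured TCP pose, the force and the opening at its end, in the units of the state.
- env.get_obs(): the state, without advancing time (a new reading comes with each control period).
- env.read_camera(name): name is "side" or "top"; returns the picture (400x640x3 uint8, red, green, blue); there is no depth.
- env.camera_params(name): a dict with "fx", "fy", "cx", "cy" (pixels), "k1" (the pictures are not rectified: a ray, as slopes to the right and down, at radius r is drawn at 1 + k1 r^2 times it, then the intrinsics apply), "R" (3x3) and "t" (3): a world point X has camera coordinates R X + t. Camera axes: x right, y down, z forward; pixel columns grow to the right and rows downward; lengths in m; the calibration is good to about 2 mm. A picture is of the moment at which its call begins. camera_params takes no time and is no camera call.
- env.sign_off(): hands the job in, once; it reports no verdict.
The state is a dict: "time_s": time; "qpos": joint angles; "joint_velocities": joint speeds; "effort": joint torques, N m; "tool_pos": TCP position; "tool_rot": TCP orientation; "force": force on the tool from outside, world axes, zero at the start; "wrist_torque": the same for the moment, N m; "grip_width": finger opening in m.
Only numpy, scipy, OpenCV 4.12 (cv2) and the standard library are available. Lean on these libraries where they do the work, as an engineer would, in place of code of your own. Each camera call takes 0.05 s, during which the arm holds its last target. There are 200 camera calls.

### The job

Two hand-cranked scan turntables stand on the print-shop bench. Take the one with the orange grip by that upright loose sleeve and, keeping hold of it, crank the platter round until the toy car's nose with its white tab points straight at that stand's own scanner, over the red pointer strip; then let go. Leave the turntable with the green grip alone.

Things in the scene. Friction and masses are not known exactly. Their poses are not given: they have to be found in the camera images.
- orange_stand: Fixed stand of the turntable to be cranked: grey base plate 260 x 120 x 12 mm on the bench, turned up to 30 degrees either way. Origin on the turntable's upright axis at bench height; its x axis points level from there along the red pointer strip on the plate to the black scanner head (70 mm high, its face 150 mm from the axis).
- orange_tab (a point): White tab on the rim of its black platter, 64 mm from the axis, 41 mm above the bench, before the nose of a fixed toy car (68 mm long, orange front, green rear, roof 77 mm above the bench). To finish on the stand's +x axis. The platter (radius 62 mm) turns endlessly either way about the upright axis with slight friction (0.6 N at the grip) and stays where left.
- orange_sleeve: Orange upright grip sleeve, cylinder 24 mm across, 70 mm long, origin at its centre, 81 mm above the bench; steel cap on top to 121 mm. Spins freely on an upright pin on the crank arm (top 39 mm above the bench), 85 mm from the axis, exactly opposite to the white tab. A gripper may keep its yaw while leading it round the 85 mm circle.
- green_sleeve: Green grip sleeve, of the same size, on the other turntable (which carries a white vase): a bystander to be left alone. Origin at its centre.

How it is judged (in metres and radians):
On the way, in this order (a step that is already met when the one before it is completed fails the run):
1. the orange sleeve is gripped (squeezed with more than 4 N) while the tab is still more than about 75 degrees from the scanner's line (contact force between the fingers and orange_sleeve above 4 N and x of orange_tab in the frame of orange_stand below 0.0166 m), for 0.1 s.
2. with the sleeve still gripped, the tab has come within 60 degrees of the scanner's line (contact force between the fingers and orange_sleeve above 4 N and x of orange_tab in the frame of orange_stand above 0.032 m), for 0.05 s.
3. with the sleeve still gripped, the tab is within 15 mm of the scanner's line, on the scanner's side (contact force between the fingers and orange_sleeve above 4 N and x of orange_tab in the frame of orange_stand above 0.05 m and y of orange_tab in the frame of orange_stand between -0.015 and 0.015 m), for 0.1 s.
At the end, for the whole second after the job is handed in: The white tab of the orange-gripped turntable is within 15 mm (about 13 degrees) of the scanner's line, on the scanner's side, and the turntable is at rest with its sleeve let go (x of orange_tab in the frame of orange_stand above 0.05 m and y of orange_tab in the frame of orange_stand between -0.015 and 0.015 m and linear speed of orange_sleeve below 0.01 m/s); the robot touches nothing.
It fails at once if the green-gripped turntable is turned (its sleeve moves more than 12 mm) (distance of green_sleeve from where it was at the start of the episode above 0.012 m).
It also fails if it takes over 40 s, if anything falls off the work surface, if the arm or the gripper's body presses on something with over 40 N, if the wrist force passes 120 N, or if a joint passes its speed limit or range.

## Working session

There is one attempt and no reset: what is moved stays moved. The work goes in short steps, Python scripts to look and compute and a tool call to move; the robot and the scene stay as the last step left them, time stands still between calls to the robot, and variables do not carry over. Pictures are saved under pics/ and viewed, about 8 in all and at most 12, crops included, and the job is handed in when it is done.

Besides the shell and the picture viewer there is one more tool, called as name(argument=value, ...) on one line, values as JSON. carry_out: Moves the arm, as the interface text tells. Its arguments: {"type":"object","properties":{"plan":{"type":"array","items":{"type":"object","properties":{"grip":{"type":"number"},"dp":{"type":"array","items":{"type":"number"}},"rotation":{"type":"array","items":{"type":"number"}}}}},"force":{"type":"number"}},"required":["plan"]}

```bash
mkdir -p pics && python3 - <<'E'
from cell import env
import cv2,numpy as np
ims=[]
for n in("top","side"):
    im=env.read_camera(n); cv2.imwrite(f"pics/{n}0.png",im[:,:,::-1]); p=env.camera_params(n); print(n,{k:np.round(v,4).tolist() for k,v in p.items()})
o=env.get_obs();print(o)
E
```

```text
top {'fx': 406.1157, 'fy': 406.1157, 'cx': 320.9514, 'cy': 195.9965, 'k1': 0.0304, 'R': [[0.023, -0.9997, 0.0097], [-0.9802, -0.0245, -0.1965], [0.1967, -0.005, -0.9805]], 't': [-0.0345, 0.5153, 0.7531]}
side {'fx': 438.9839, 'fy': 438.9839, 'cx': 319.1352, 'cy': 198.0253, 'k1': -0.0584, 'R': [[0.8734, -0.4866, 0.0173], [-0.2404, -0.4618, -0.8538], [0.4234, 0.7416, -0.5203]], 't': [-0.4765, 0.1829, 0.5676]}
{'time_s': 0.1, 'qpos': array([-71.44210048,  18.43596046,  -4.01237853,  83.16735776,
         1.29406217,  78.54164811,  -3.25979081]), 'joint_velocities': array([ 0.01478815, -0.03989062,  0.03615872, -0.14241732, -0.06376762,
        0.06811893, -0.06174592]), 'effort': array([-4.79899563e-05, -4.92576742e+01, -4.05505160e-01, -3.13399386e+01,
       -6.41000387e-02,  3.94914486e-02,  6.53603661e-05]), 'tool_pos': array([0.19808535, 0.61856086, 0.2215623 ]), 'tool_rot': array([1.79994459e+02, 9.98001976e-02, 7.22487081e+01]), 'force': array([-0.18342017,  0.02334687, -0.27041658]), 'wrist_torque': array([ 0.05386259,  0.02007929, -0.00042461]), 'grip_width': 0.0869512578732802}
```

View pics/top0.png

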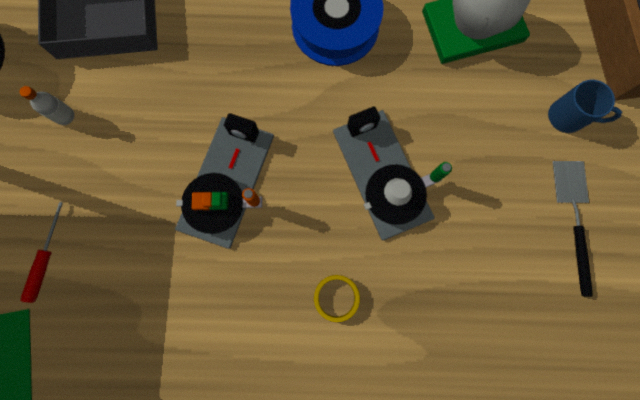

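View pics/side0.png

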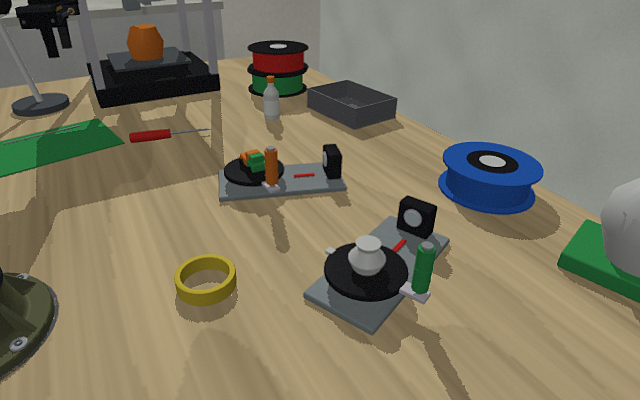

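The top view shows the orange stand on the left: platter about (212,203), tab (180,203), sleeve (251,198), red strip (235,158), scanner (240,127). The side view shows its sleeve at (271,165). Next I'll measure these.

```bash
cat > h.py <<'E'
from cell import env
import cv2,numpy as np
def ray(n,uv):
    p=env.camera_params(n);R=np.array(p["R"]);t=np.array(p["t"])
    d=np.array([(uv[0]-p["cx"])/p["fx"],(uv[1]-p["cy"])/p["fy"]]);s=d.copy()
    for _ in range(20): s=d/(1+p["k1"]*(s@s))
    return -R.T@t,R.T@np.array([*s,1])
def plane(n,uv,z):
    c,d=ray(n,uv);return c+d*(z-c[2])/d[2]
def proj(n,X):
    p=env.camera_params(n);c=np.array(p["R"])@X+p["t"];s=c[:2]/c[2];s=s*(1+p["k1"]*(s@s));return s*p["fx"]+[p["cx"],p["cy"]]
def blobs(im,lo,hi,box,amin=8):
    x0,y0,x1,y1=box;h=cv2.cvtColor(im[y0:y1,x0:x1],cv2.COLOR_RGB2HSV)
    m=cv2.inRange(h,np.array(lo),np.array(hi));n,l,s,c=cv2.connectedComponentsWithStats(m)
    return [(s[i,4],c[i]+[x0,y0],s[i,:4]+[x0,y0,0,0],cv2.minAreaRect(np.argwhere(l==i)[:,::-1].astype(np.float32)+[[x0,y0]] if 0 else (np.argwhere(l==i)[:,::-1]+[x0,y0]).astype(np.float32))) for i in range(1,n) if s[i,4]>=amin]
E
python3 - <<'E'
from h import *
np.set_printoptions(precision=4,suppress=True)
t=cv2.imread("pics/top0.png")[:,:,::-1];s=cv2.imread("pics/side0.png")[:,:,::-1]
for nm,im,lo,hi,box in [("red top",t,(0,170,80),(4,255,255),(222,140,250,175)),("red top2",t,(170,150,80),(180,255,255),(222,140,250,175)),
 ("white top",t,(0,0,120),(180,60,255),(165,185,192,220)),("black top",t,(0,0,0),(180,255,45),(170,165,255,240)),
 ("sleeve top",t,(5,120,60),(14,255,255),(240,180,265,212)),("sleeve side",s,(5,170,60),(14,255,255),(262,140,282,192)),("red side",s,(0,150,60),(4,255,255),(285,165,320,185))]:
    for a,c,b,r in blobs(im,lo,hi,box): print(nm,a,c,b,r)
E
python3 -c "
import cv2;a=cv2.imread('pics/top0.png')[105:255,165:285];b=cv2.imread('pics/side0.png')[130:210,210:350]
a=cv2.resize(a,None,fx=4,fy=4,interpolation=2)[:600];cv2.imwrite('pics/c1.png',a)"
```

```text
red top 77 [233.6234 158.013 ] [229 149  10  19] ((233.58621215820312, 158.0345001220703), (3.7139065265655518, 20.055095672607422), 21.801410675048828)
white top 30 [178.7    202.4667] [176 200   6   6] ((178.5, 202.5), (5.0, 5.0), 90.0)
black top 2380 [213.5685 203.9303] [182 173  63  62] ((211.9951171875, 203.30075073242188), (60.81958770751953, 61.61073684692383), 81.46923065185547)
black top 9 [221. 199.] [221 195   1   9] ((221.0, 199.0), (8.0, 0.0), -90.0)
sleeve top 177 [251.1638 197.6667] [242 188  18  19] ((251.00003051757812, 196.50001525878906), (20.50609588623047, 13.435027122497559), 45.0)
sleeve side 421 [270.9525 166.9691] [265 149  14  36] ((271.5, 166.5), (13.0, 35.0), 0.0)
red side 49 [303.6939 174.6531] [294 173  20   4] ((303.51177978515625, 174.65293884277344), (2.3008949756622314, 19.17412757873535), 85.60128784179688)
```

View pics/c1.png

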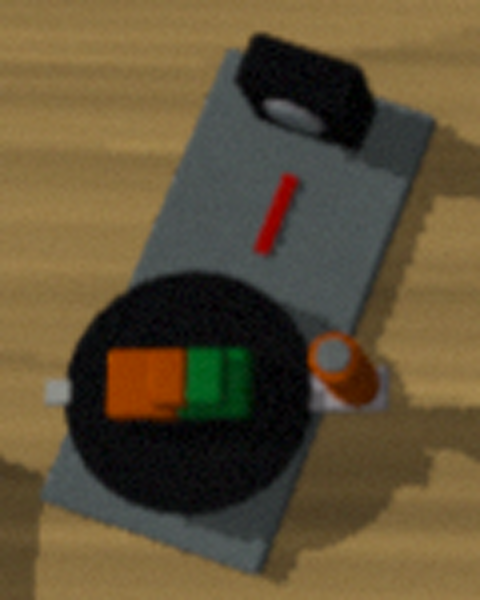

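```bash
python3 - <<'E'
from h import *
np.set_printoptions(precision=4,suppress=True)
tab=plane("top",(178.7,202.5),.041);cap=plane("top",(248.2,193),.121)
print("tab",tab,"cap",cap)
for z in(.036,.042):print("axis platter",plane("top",(212,203.3),z))
c1,d1=ray("top",(251.2,197.7));c2,d2=ray("side",(271,167))
A=np.c_[d1,-d2];k=np.linalg.lstsq(A,c2-c1,rcond=None)[0];print("sleeve tri",c1+k[0]*d1,c2+k[1]*d2)
ax=tab+(cap-tab)*64/149;print("ax from tab/cap",ax, np.linalg.norm((cap-tab)[:2]))
r=plane("top",(233.6,158),.013);v=(r-ax)[:2]
print("red",r,"stand yaw from axis-red",np.degrees(np.arctan2(v[1],v[0])))
a=plane("top",(229.6+.3,167.5),.013);b=plane("top",(237.3,149.5),.013);w=b-a;print("strip dir",np.degrees(np.arctan2(w[1],w[0])))
w=plane("side",(313,174),.013)-plane("side",(294.5,175.4),.013);print("strip dir side",np.degrees(np.arctan2(w[1],w[0])))
for q in [((176,229.5),(230,248)),((203,167),(175.5,229)),((273.5,135),(230,248))]:
  w=plane("top",q[0],.012)-plane("top",q[1],.012);print("edge",np.degrees(np.arctan2(w[1],w[0])))
v=(tab-cap);print("tab dir",np.degrees(np.arctan2(v[1],v[0])))
g=plane("top",(447,165),.121);print("green cap approx",g)
E
```

```text
tab [0.4978 0.2599 0.041 ] cap [0.5042 0.1095 0.121 ]
axis platter [0.4986 0.1955 0.036 ]
axis platter [0.4976 0.1939 0.042 ]
sleeve tri [0.5034 0.1104 0.0809] [0.5026 0.1107 0.0808]
ax from tab/cap [0.5005 0.1953 0.0754] 0.15056317860135204
red [0.6007 0.1637 0.013 ] stand yaw from axis-red -17.531801879615987
strip dir -18.092780217900714
strip dir side -18.261689818341676
edge 72.60783833266436
edge -18.862910110676065
edge -17.55145271470034
tab dir 92.43953132957111
green cap approx [ 0.5657 -0.2515  0.121 ]
```

The crop confirms the layout. The axis is about (0.499, 0.195), the stand yaw about -18°, the tab at 92°, and the sleeve at (0.503, 0.110). I'll crank clockwise by about 110° past the robot side, keeping yaw 72°.

carry_out(plan=[{"grip":0.4,"dp":[-0.024,0.028,0],"rotation":[0,0,0]},{"grip":0.4,"dp":[-0.024,0.028,0],"rotation":[0,0,0]},{"grip":0.4,"dp":[-0.024,0.028,0],"rotation":[0,0,0]},{"grip":0.4,"dp":[-0.024,0.028,0],"rotation":[0,0,0]},{"grip":0.4,"dp":[-0.024,0.028,0],"rotation":[0,0,0]},{"grip":0.4,"dp":[-0.024,0.028,0],"rotation":[0,0,0]},{"grip":0.4,"dp":[-0.024,0.028,0],"rotation":[0,0,0]},{"grip":0.4,"dp":[-0.024,0.028,0],"rotation":[0,0,0]}], force=20)

```text
time_s: 0.77
tool_pos: [0.3495, 0.3641, 0.2144]
tool_rot: [-179.5, 0.5, 73.4]
force: [0.5, 0.6, 0.4]
grip_width: 0.0535
```

carry_out(plan=[{"grip":0.4,"dp":[-0.024,0.028,0],"rotation":[0,0,0]},{"grip":0.4,"dp":[-0.024,0.028,0],"rotation":[0,0,0]},{"grip":0.4,"dp":[-0.024,0.028,0],"rotation":[0,0,0]},{"grip":0.4,"dp":[-0.024,0.028,0],"rotation":[0,0,0]},{"grip":0.4,"dp":[-0.024,0.028,0],"rotation":[0,0,0]},{"grip":0.4,"dp":[-0.024,0.028,0],"rotation":[0,0,0]},{"grip":0.4,"dp":[-0.024,0.028,0],"rotation":[0,0,0]},{"grip":0.4,"dp":[0,0,0],"rotation":[0,0,0]}])

```text
time_s: 1.43
tool_pos: [0.4955, 0.1249, 0.2125]
tool_rot: [-179.6, 0.7, 72.8]
force: [0.9, -0.8, 0.6]
grip_width: 0.0522
```

```bash
cat > w.py <<'E'
# print world->tool shifts for listed targets from the present pose
from h import *
from scipy.spatial.transform import Rotation as Ro
import sys
def tool():
    o=env.get_obs();return o,Ro.from_euler("xyz",o["tool_rot"],degrees=True)
def to(tgt,yaw=None):
    o,R=tool();print("pos",o["tool_pos"].round(4),"rot",o["tool_rot"].round(2),"t",o["time_s"])
    print("dp",R.inv().apply(np.array(tgt)-o["tool_pos"]).round(4))
    if yaw is not None: print("rotvec",(R.inv()*Ro.from_euler("xyz",[180,0,yaw],degrees=True)).as_rotvec(degrees=True).round(2))
E
python3 -c "
from w import *
to([.503,.110,.2],72)"
```

```text
pos [0.4955 0.1249 0.2125] rot [-179.61    0.67   72.77] t 1.4333
dp [-0.0119  0.0116  0.0126]
rotvec [-0.38  0.67  0.76]
```

carry_out(plan=[{"grip":0.4,"dp":[-0.012,0.012,0.012],"rotation":[-0.4,0.7,0.8]},{"grip":0.4,"dp":[0,0,0.02],"rotation":[0,0,0]},{"grip":0.4,"dp":[0,0,0.02],"rotation":[0,0,0]},{"grip":0.4,"dp":[0,0,0],"rotation":[0,0,0]}])

```text
time_s: 1.77
tool_pos: [0.5052, 0.1051, 0.1592]
tool_rot: [179.9, -0.1, 71.4]
force: [0.4, -0.4, -0.5]
grip_width: 0.052
```

```bash
python3 -c "
from w import *
to([.503,.110,.076],72)
for n in('top','side'): cv2.imwrite(f'pics/{n}1.png',env.read_camera(n)[:,:,::-1])
a=cv2.imread('pics/top1.png')[90:270,140:320];b=cv2.imread('pics/side1.png')[70:220,200:360]
cv2.imwrite('pics/c2.png',np.hstack([cv2.resize(a,(400,400)),cv2.resize(b,(400,400))]))"
```

```text
pos [0.5052 0.1051 0.1592] rot [ 1.7988e+02 -1.0000e-01  7.1400e+01] t 1.7667
dp [ 0.0038 -0.0039  0.0832]
rotvec [ 0.12 -0.09 -0.6 ]
```

View pics/c2.png

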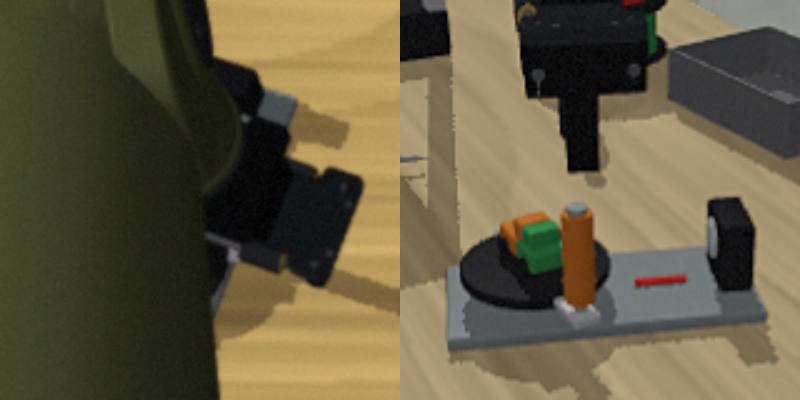

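The gripper hangs right over the sleeve: fingers at about (583,165) in the picture, sleeve cap at (577,208). Nothing has been disturbed, so I'll descend and grip.

carry_out(plan=[{"grip":0.4,"dp":[0.004,-0.004,0],"rotation":[0,0,-0.6]},{"grip":0.4,"dp":[0,0,0.02],"rotation":[0,0,0]},{"grip":0.4,"dp":[0,0,0.02],"rotation":[0,0,0]},{"grip":0.4,"dp":[0,0,0.02],"rotation":[0,0,0]},{"grip":0.4,"dp":[0,0,0.018],"rotation":[0,0,0]},{"grip":0.4,"dp":[0,0,0],"rotation":[0,0,0]}])

```text
time_s: 2.37
tool_pos: [0.5099, 0.1206, 0.0914]
tool_rot: [179.1, -1.0, 72.7]
force: [-1.0, -0.5, -1.2]
grip_width: 0.052
```

carry_out(plan=[{"grip":1,"dp":[0,0,0],"rotation":[0,0,0]},{"grip":1,"dp":[0,0,0],"rotation":[0,0,0]},{"grip":1,"dp":[0,0,0],"rotation":[0,0,0]},{"grip":1,"dp":[0,0,0],"rotation":[0,0,0]},{"grip":1,"dp":[0,0,0],"rotation":[0,0,0]},{"grip":1,"dp":[0,0,0],"rotation":[0,0,0]}], force=20)

```text
time_s: 2.87
tool_pos: [0.5119, 0.1226, 0.0973]
tool_rot: [178.8, -1.2, 72.9]
force: [-0.5, 0.4, 0.2]
grip_width: 0.0202
```

```bash
cat > arc.py <<'E'
# tool-frame shifts for successive 7 deg clockwise steps of the crank from the present angle
from w import *
A=np.array([.499,.195])
def arc(end=162.,step=7.,rows=8,yaw=72.):
    o,R=tool();v=o["tool_pos"][:2]-A;a=np.degrees(np.arctan2(v[1],v[0]))%360
    print("pos",o["tool_pos"].round(4),"rot",o["tool_rot"].round(2),"w",round(o["grip_width"],4),"F",o["force"].round(1),"r",np.hypot(*v).round(4),"ang",a.round(2),"to go",round(a-end,2))
    p=o["tool_pos"]
    for i in range(rows):
        b=max(a-step*(i+1),end);q=np.r_[A+.085*np.array([np.cos(np.radians(b)),np.sin(np.radians(b))]),.078]
        print(R.inv().apply(q-p).round(4),round(b,1));p=q
    print("rotvec",(R.inv()*Ro.from_euler("xyz",[180,0,yaw],degrees=True)).as_rotvec(degrees=True).round(2))
if __name__=="__main__": arc()
E
python3 arc.py
```

```text
pos [0.5119 0.1226 0.0973] rot [178.82  -1.18  72.86] w 0.0202 F [-0.5  0.4  0.2] r 0.0735 ang 280.08 to go 118.08
[-0.0148 -0.0046  0.019 ] 273.1
[-0.003  -0.0099 -0.0003] 266.1
[-0.0018 -0.0102 -0.0002] 259.1
[-0.0005 -0.0104 -0.0002] 252.1
[ 0.0008 -0.0103 -0.0002] 245.1
[ 0.002  -0.0102 -0.0002] 238.1
[ 0.0033 -0.0099 -0.0001] 231.1
[ 0.0044 -0.0094 -0.0001] 224.1
rotvec [ 1.17 -1.19  0.85]
```

The tool drifted up and sideways, so the fingers shut on the cap (20 mm wide at z≈0.116). I'll open, re-centre lower and grip again.

carry_out(plan=[{"grip":0.4,"dp":[0,0,0],"rotation":[0,0,0]},{"grip":0.4,"dp":[0,0,0],"rotation":[0,0,0]},{"grip":0.4,"dp":[0,0,0],"rotation":[0,0,0]}])

```text
time_s: 3.12
tool_pos: [0.5133, 0.1238, 0.099]
tool_rot: [178.7, -1.4, 72.9]
force: [0.6, 0.1, -0.3]
grip_width: 0.0328
```

```bash
python3 -c "
from w import *
to([.503,.110,.078],72);print(env.get_obs()['grip_width'],env.get_obs()['force'])
cv2.imwrite('pics/side2.png',env.read_camera('side')[:,:,::-1])
b=cv2.imread('pics/side2.png')[90:220,200:360]
cv2.imwrite('pics/c3.png',cv2.resize(b,None,fx=4,fy=4))"
```

```text
pos [0.5133 0.1238 0.099 ] rot [178.67  -1.37  72.88] t 3.1167
dp [-0.0167 -0.0062  0.0205]
rotvec [ 1.32 -1.38  0.87]
0.03281955133372436 [ 0.60366898  0.06313909 -0.34667082]
```

View pics/c3.png

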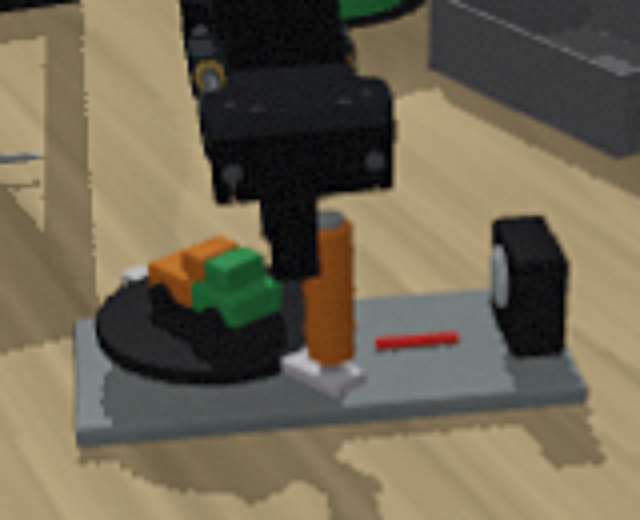

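The sleeve is now at crop (331,290), still between or beside the fingers. The platter turned a little counter-clockwise, so I'll re-measure.

```bash
python3 - <<'E'
from w import *
s=cv2.imread("pics/side2.png")[:,:,::-1]
for a,c,b,r in blobs(s,(5,170,60),(14,255,255),(262,130,300,192)): print(a,c,b,r)
for uv,z in [((282.7,165),.081),((282.5,145),.121),((283,180.5),.046)]:
    X=plane("side",uv,z);v=X[:2]-[.499,.195];print(X.round(4),np.hypot(*v).round(4),np.degrees(np.arctan2(v[1],v[0])).round(1))
for th in(-85,-80,-75,-70,-65,-60):
    P=np.r_[[.499+.085*np.cos(np.radians(th)),.195+.085*np.sin(np.radians(th))],.081];print(th,P.round(3),proj("side",P).round(1))
T=env.get_obs()["tool_pos"];print("tcp px",proj("side",T))
E
```

```text
342 [282.18128655 164.26608187] [276 145  12  36] ((281.5, 162.5), (35.0, 11.0), 90.0)
[0.5253 0.1078 0.081 ] 0.0911 -73.2
[0.527 0.11  0.121] 0.0895 -71.8
[0.5262 0.1104 0.046 ] 0.0888 -72.2
-85 [0.506 0.11  0.081] [273.  166.6]
-80 [0.514 0.111 0.081] [276.3 165.5]
-75 [0.521 0.113 0.081] [279.5 164.4]
-70 [0.528 0.115 0.081] [282.4 163.1]
-65 [0.535 0.118 0.081] [285.  161.8]
-60 [0.542 0.121 0.081] [287.3 160.4]
tcp px [273.0651865  154.30639439]
```

carry_out(plan=[{"grip":0.4,"dp":[-0.003,-0.006,0.001],"rotation":[0.6,-0.6,0.4]},{"grip":0.4,"dp":[-0.003,0,0.001],"rotation":[0.6,-0.6,0.4]},{"grip":0.4,"dp":[0,0,0.001],"rotation":[0.3,-0.3,0]}])

```text
time_s: 3.42
tool_pos: [0.5052, 0.1197, 0.0961]
tool_rot: [-179.7, 0.2, 72.0]
force: [0.3, 0.3, 0.3]
grip_width: 0.0505
```

```bash
python3 -c "
from w import *
to([.528,.114,.076],72);print(env.get_obs()['grip_width'],env.get_obs()['force'])"
```

```text
pos [0.5052 0.1197 0.0961] rot [-179.73    0.19   71.99] t 3.4167
dp [0.0017 0.0236 0.02  ]
rotvec [-0.27  0.19 -0.01]
0.050492674708534684 [0.28202358 0.31356521 0.31178491]
```

Now I'll slide along tool y over the sleeve while lowering.

carry_out(plan=[{"grip":0.4,"dp":[0.001,0.006,0.005],"rotation":[0,0,0]},{"grip":0.4,"dp":[0,0.006,0.006],"rotation":[0,0,0]},{"grip":0.4,"dp":[0,0.006,0.006],"rotation":[0,0,0]},{"grip":0.4,"dp":[0,0.006,0.005],"rotation":[0,0,0]}])

```text
time_s: 3.75
tool_pos: [0.5304, 0.1137, 0.0723]
tool_rot: [-179.7, 0.2, 72.1]
force: [1.0, 0.1, -0.5]
grip_width: 0.0523
```

```bash
python3 -c "
from w import *
to([.528,.114,.076],72);print(env.get_obs()['grip_width'],env.get_obs()['force'])"
```

```text
pos [0.5304 0.1137 0.0723] rot [-1.7974e+02  1.6000e-01  7.2090e+01] t 3.75
dp [-0.0005 -0.0024 -0.0037]
rotvec [-0.26  0.16  0.09]
0.05225154378673981 [ 1.02560276  0.0595324  -0.47054971]
```

carry_out(plan=[{"grip":1,"dp":[0,-0.002,-0.002],"rotation":[0,0,0]},{"grip":1,"dp":[0,0,0],"rotation":[0,0,0]},{"grip":1,"dp":[0,0,0],"rotation":[0,0,0]},{"grip":1,"dp":[0,0,0],"rotation":[0,0,0]}], force=20)

```text
time_s: 4.08
tool_pos: [0.5287, 0.1123, 0.0717]
tool_rot: [-179.6, 0.4, 71.9]
force: [0.8, -0.2, 0.5]
grip_width: 0.0332
```

```bash
python3 arc.py; python3 -c "
from h import *
cv2.imwrite('pics/side3.png',env.read_camera('side')[:,:,::-1])
b=cv2.imread('pics/side3.png')[90:220,200:360]
cv2.imwrite('pics/c4.png',cv2.resize(b,None,fx=4,fy=4))"
```

```text
pos [0.5287 0.1123 0.0717] rot [-179.61    0.39   71.94] w 0.0332 F [ 0.8 -0.2  0.5] r 0.0879 ang 289.78 to go 127.78
[-0.0036 -0.0104 -0.0062] 282.8
[-0.0048 -0.0092  0.0001] 275.8
[-0.0036 -0.0097  0.0001] 268.8
[-0.0024 -0.0101  0.0001] 261.8
[-0.0011 -0.0103  0.0001] 254.8
[ 0.0001 -0.0104  0.0001] 247.8
[ 0.0014 -0.0103  0.0001] 240.8
[ 0.0026 -0.01    0.0001] 233.8
rotvec [-0.39  0.39 -0.06]
```

View pics/c4.png

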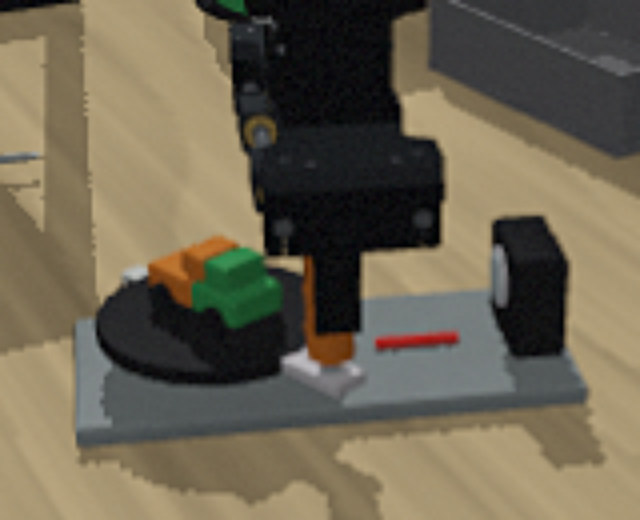

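The near finger now covers the sleeve at crop (335,290), so it is straddled. I'll finish closing.

carry_out(plan=[{"grip":1,"dp":[0,0,-0.002],"rotation":[0,0,0]},{"grip":1,"dp":[0,0,0],"rotation":[0,0,0]},{"grip":1,"dp":[0,0,0],"rotation":[0,0,0]},{"grip":1,"dp":[0,0,0],"rotation":[0,0,0]}])

```text
time_s: 4.47
tool_pos: [0.5275, 0.1126, 0.0732]
tool_rot: [-179.6, 0.4, 72.0]
force: [0.6, 0.1, -4.3]
grip_width: 0.023
```

```bash
python3 arc.py
```

```text
pos [0.5275 0.1126 0.0732] rot [-179.56    0.39   71.97] w 0.023 F [ 0.6  0.1 -4.3] r 0.0872 ang 289.1 to go 127.1
[-0.004  -0.01   -0.0047] 282.1
[-0.0047 -0.0093  0.0001] 275.1
[-0.0035 -0.0098  0.0001] 268.1
[-0.0023 -0.0101  0.0001] 261.1
[-0.001  -0.0103  0.0001] 254.1
[ 0.0002 -0.0104  0.0001] 247.1
[ 0.0015 -0.0103  0.0001] 240.1
[ 0.0028 -0.01    0.0001] 233.1
rotvec [-0.44  0.39 -0.03]
```

carry_out(plan=[{"grip":1,"dp":[-0.004,-0.009,0],"rotation":[0,0,0]},{"grip":1,"dp":[-0.0045,-0.0095,0],"rotation":[0,0,0]},{"grip":1,"dp":[-0.0035,-0.01,0],"rotation":[0,0,0]},{"grip":1,"dp":[-0.0025,-0.01,0],"rotation":[0,0,0]}])

```text
time_s: 4.8
tool_pos: [0.4846, 0.1111, 0.0732]
tool_rot: [-179.6, 0.3, 71.9]
force: [0.9, 4.8, -5.2]
grip_width: 0.0238
```

```bash
python3 arc.py
```

```text
pos [0.4846 0.1111 0.0732] rot [-179.62    0.29   71.87] w 0.0238 F [ 0.9  4.8 -5.2] r 0.0852 ang 260.23 to go 98.23
[-0.0008 -0.0104 -0.0048] 253.2
[ 0.0004 -0.0104  0.0001] 246.2
[ 0.0016 -0.0102  0.0001] 239.2
[ 0.0029 -0.01    0.0001] 232.2
[ 0.0041 -0.0095  0.    ] 225.2
[ 0.0052 -0.009   0.    ] 218.2
[ 0.0063 -0.0083  0.    ] 211.2
[ 0.0072 -0.0074  0.    ] 204.2
rotvec [-0.38  0.29 -0.13]
```

Working well. I'll continue.

carry_out(plan=[{"grip":1,"dp":[-0.0005,-0.0105,0],"rotation":[0,0,0]},{"grip":1,"dp":[0.0005,-0.0105,0],"rotation":[0,0,0]},{"grip":1,"dp":[0.0015,-0.01,0],"rotation":[0,0,0]},{"grip":1,"dp":[0.003,-0.01,0],"rotation":[0,0,0]},{"grip":1,"dp":[0.004,-0.0095,0],"rotation":[0,0,0]}])

```text
time_s: 5.22
tool_pos: [0.436, 0.1424, 0.0733]
tool_rot: [180.0, -0.5, 72.0]
force: [10.2, 7.1, -15.0]
grip_width: 0.0236
```

```bash
python3 arc.py
```

```text
pos [0.436  0.1424 0.0733] rot [179.96  -0.47  72.03] w 0.0236 F [ 10.2   7.1 -15. ] r 0.0821 ang 219.86 to go 57.86
[ 0.0036 -0.01   -0.0047] 212.9
[ 0.007  -0.0076  0.0001] 205.9
[ 0.0079 -0.0067  0.0001] 198.9
[ 0.0087 -0.0057  0.0001] 191.9
[ 0.0093 -0.0046  0.0001] 184.9
[ 0.0098 -0.0034  0.0001] 177.9
[ 0.0101 -0.0022  0.0001] 170.9
[ 0.0103 -0.001   0.0001] 163.9
rotvec [ 0.04 -0.47  0.03]
```

carry_out(plan=[{"grip":1,"dp":[0.0055,-0.008,0.001],"rotation":[0,0,0]},{"grip":1,"dp":[0.007,-0.007,0],"rotation":[0,0,0]},{"grip":1,"dp":[0.008,-0.006,0],"rotation":[0,0,0]},{"grip":1,"dp":[0.0085,-0.005,0],"rotation":[0,0,0]}])

```text
time_s: 5.55
tool_pos: [0.4199, 0.1796, 0.0733]
tool_rot: [179.4, -0.7, 72.2]
force: [7.8, 0.1, -9.6]
grip_width: 0.0239
```

```bash
python3 arc.py; python3 -c "
from h import *
cv2.imwrite('pics/side4.png',env.read_camera('side')[:,:,::-1])
b=cv2.imread('pics/side4.png')[90:220,200:360]
cv2.imwrite('pics/c5.png',cv2.resize(b,None,fx=4,fy=4))"
```

```text
pos [0.4199 0.1796 0.0733] rot [179.36  -0.66  72.23] w 0.0239 F [ 7.8  0.1 -9.6] r 0.0806 ang 191.02 to go 29.02
[ 0.0073 -0.0082 -0.0047] 184.0
[ 0.0099 -0.0033  0.0001] 177.0
[ 0.0102 -0.002   0.0001] 170.0
[ 0.0103 -0.0008  0.0001] 163.0
[ 0.0015 -0.      0.    ] 162.0
[0. 0. 0.] 162.0
[0. 0. 0.] 162.0
[0. 0. 0.] 162.0
rotvec [ 0.64 -0.66  0.23]
```

View pics/c5.png

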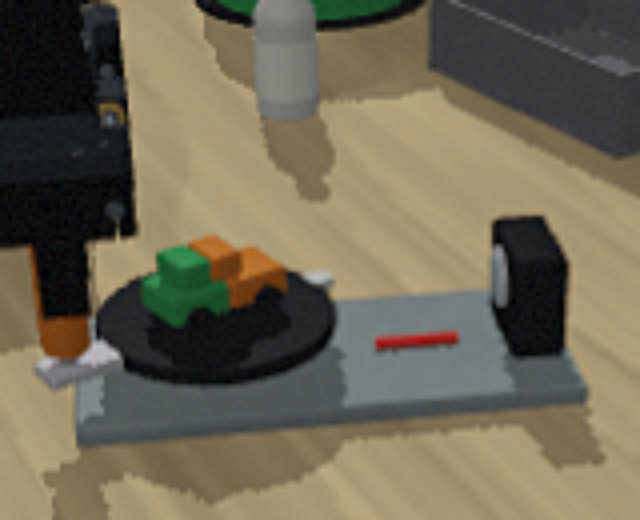

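The sleeve is held. The tab is at about crop (320,278), roughly 30° short of the strip line. I'll do the final stretch now.

carry_out(plan=[{"grip":1,"dp":[0.0085,-0.004,0.001],"rotation":[0.3,-0.3,0]},{"grip":1,"dp":[0.0095,-0.003,0],"rotation":[0.3,-0.3,0]},{"grip":1,"dp":[0.0095,-0.0015,0],"rotation":[0,0,0]},{"grip":1,"dp":[0.008,0,0],"rotation":[0,0,0]},{"grip":1,"dp":[0,0,0],"rotation":[0,0,0]}])

```text
time_s: 6.02
tool_pos: [0.4223, 0.2193, 0.0732]
tool_rot: [179.7, 0.0, 72.4]
force: [4.1, 0.0, -3.7]
grip_width: 0.0237
```

```bash
python3 arc.py; python3 - <<'E'
from h import *
a=env.read_camera('side');t=env.read_camera('top')
cv2.imwrite('pics/side5.png',a[:,:,::-1]);cv2.imwrite('pics/top5.png',t[:,:,::-1])
b=cv2.imread('pics/side5.png')[90:220,200:360];c=cv2.imread('pics/top5.png')[105:255,165:285]
cv2.imwrite('pics/c6.png',np.hstack([cv2.resize(b,(480,390)),cv2.resize(c,(312,390))]))
for im,n,box in((a,"side",(255,145,300,185)),(t,"top",(205,165,240,190))):
    for ar,c,b,r in blobs(im,(0,0,120),(180,60,255),box):
        X=plane(n,c,.041);v=X[:2]-[.4995,.195];print(n,ar,c,X.round(4),np.hypot(*v).round(4),np.degrees(np.arctan2(v[1],v[0])).round(1))
E
```

```text
pos [0.4223 0.2193 0.0732] rot [1.7971e+02 3.0000e-02 7.2450e+01] w 0.0237 F [ 4.1  0.  -3.7] r 0.0805 ang 162.42 to go 0.42
[ 0.0006 -0.0045 -0.0048] 162.0
[0. 0. 0.] 162.0
[0. 0. 0.] 162.0
[0. 0. 0.] 162.0
[0. 0. 0.] 162.0
[0. 0. 0.] 162.0
[0. 0. 0.] 162.0
[0. 0. 0.] 162.0
rotvec [0.29 0.03 0.45]
side 292 [291.2260274  172.96232877] [0.5579 0.1394 0.041 ] 0.0807 -43.6
top 35 [222.94285714 171.91428571] [0.5627 0.1771 0.041 ] 0.0657 -15.8
```

View pics/c6.png

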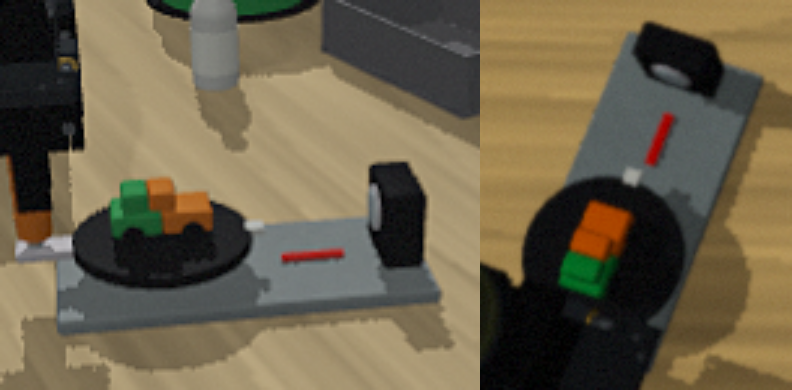

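The top view shows the tab at (223,172), bearing -15.8° against the strip's -18°, so it is within about 3 mm of the line. The side view shows it aiming at the strip too (the side-view blob was the base plate, so I ignore it). I'll release.

carry_out(plan=[{"grip":0.4,"dp":[0,0,0],"rotation":[0,0,0]},{"grip":0.4,"dp":[0,0,0],"rotation":[0,0,0]},{"grip":0.4,"dp":[0,0,0],"rotation":[0,0,0]}])

```text
time_s: 6.37
tool_pos: [0.4209, 0.218, 0.0739]
tool_rot: [179.9, 0.1, 72.3]
force: [-0.3, 0.9, 0.2]
grip_width: 0.0363
```

```bash
python3 -c "
from w import *
to([.420,.221,.073],72);print(env.get_obs()['grip_width'],env.get_obs()['force'])"
```

```text
pos [0.4209 0.218  0.0739] rot [1.7991e+02 7.0000e-02 7.2310e+01] t 6.3667
dp [ 0.0026 -0.0017  0.0009]
rotvec [0.09 0.07 0.31]
0.03627483263086772 [-0.27893426  0.91903562  0.22937748]
```

carry_out(plan=[{"grip":0.4,"dp":[0.002,0,0],"rotation":[0,0,0]},{"grip":0.4,"dp":[0,0,0],"rotation":[0,0,0]},{"grip":0.4,"dp":[0,0,-0.01],"rotation":[0,0,0]},{"grip":0.4,"dp":[0,0,-0.02],"rotation":[0,0,0]},{"grip":0.4,"dp":[0,0,-0.02],"rotation":[0,0,0]},{"grip":0.4,"dp":[0,0,-0.02],"rotation":[0,0,0]},{"grip":0.4,"dp":[0,0,-0.02],"rotation":[0,0,0]},{"grip":0.4,"dp":[0,0,-0.02],"rotation":[0,0,0]}])

```text
time_s: 7.03
tool_pos: [0.4174, 0.2179, 0.1879]
tool_rot: [-179.7, 0.5, 72.2]
force: [0.1, 0.4, 0.5]
grip_width: 0.0523
```

carry_out(plan=[{"grip":0.4,"dp":[0,0,0],"rotation":[0,0,0]},{"grip":0.4,"dp":[0,0,0],"rotation":[0,0,0]},{"grip":0.4,"dp":[0,0,0],"rotation":[0,0,0]}])

```text
time_s: 7.28
tool_pos: [0.4201, 0.2195, 0.1948]
tool_rot: [180.0, -0.0, 72.2]
force: [0.1, 0.5, -1.3]
grip_width: 0.052
```

```bash
python3 - <<'E'
from h import *
a=env.read_camera('side');t=env.read_camera('top')
cv2.imwrite('pics/side6.png',a[:,:,::-1]);cv2.imwrite('pics/top6.png',t[:,:,::-1])
b=a[90:220,180:340,::-1];c=t[105:255,165:285,::-1]
cv2.imwrite('pics/c7.png',np.hstack([cv2.resize(b,(480,390)),cv2.resize(c,(312,390))]))
for ar,c,b,r in blobs(t,(0,0,120),(180,60,255),(205,160,240,190)):
    X=plane("top",c,.041);v=X[:2]-[.4995,.195];print(ar,c,X.round(4),np.degrees(np.arctan2(v[1],v[0])).round(1))
t0=cv2.imread("pics/top0.png")[:,:,::-1]
for im in(t0,t):print([ (x[0],x[1].round(1)) for x in blobs(im,(50,120,40),(75,255,255),(420,150,465,195))])
o=env.get_obs();print(o["tool_pos"],o["force"],o["joint_velocities"].round(2))
E
```

```text
33 [222.42424242 171.93939394] [0.5626 0.1781 0.041 ] -15.0
[(np.int32(187), array([438.3, 173.1]))]
[(np.int32(187), array([438.3, 173.1]))]
[0.41952828 0.21915781 0.19370792] [ 0.18213036 -0.02481346 -0.48474351] [ 0.03  0.62  0.03  0.56  0.05 -0.05 -0.05]
```

View pics/c7.png

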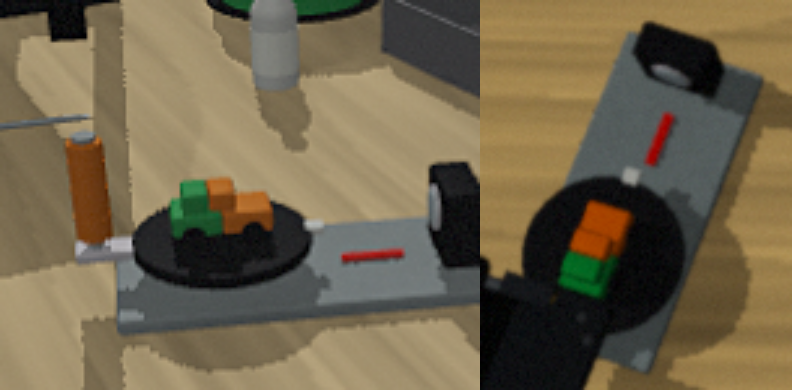

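The sleeve is free with the gripper well above it. The tab sits before the strip, about 3° (3.4 mm) off the line, and the green sleeve's pixels haven't changed. I'll hand it in.

```bash
python3 -c "
from cell import env
print(env.sign_off())"
```

```text
the job is handed in; nothing more can be done
None
```

I cranked the orange-gripped turntable about 125° clockwise by its sleeve until the car's white tab faced its scanner. I then let go, lifted clear and handed the job in at about 7.4 s. No verdict was reported.

- **First grip failed:** the tool had drifted upward, so the fingers shut on the sleeve's steel cap and turned the platter about 18° the wrong way. I opened, measured the sleeve again, gripped it lower (opening about 23–24 mm) and cranked from there. The tab was still well over 75° from the scanner's line.
- **Final position:** the last top view puts the tab at about -15.0° and the stand's line at about -18°. That is roughly 3–4 mm off the line, within the 15 mm limit.
- **Clear of everything:** the gripper hung above the sleeve with its tips at z = 0.19 m, and the tool force was about 0.5 N, close to zero.
- **Green turntable:** its sleeve sat at the same pixels as at the start.
- **A check that disagreed:** the colour mask I used to find the tab in the side view picked up the base plate instead. The final angle therefore rests on the top view, though the side picture looks consistent with it.

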